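Hold the spring jaw of a model holder open at the 100 mm mark

ROBOT

A 6-joint arm with a two-finger parallel gripper is mounted at the origin on the work surface. World frame = base frame: x ahead of the robot, y to its left, z up, the work surface at z = 0. Lengths are in m, angles in degrees, forces in N, time in s.
With the tool pointing down it reaches from about 0.25 to 0.775 m from the base axis. Payload 4 kg.
Tool frame: the origin (TCP) lies between the finger pads; the fingertips stand 11 mm ahead of it and the grasp point (between the pads) lies 8 mm behind it; z points along the fingers, y is the direction in which the jaws open and shut (so a half turn about z gives the same grasp; the last joint's range is limited). The gripper opens to 94 mm and grips with 3 to 60 N. Pads are 16 mm wide; open, the fingers measure 119 mm over their backs; the gripper's body (75 mm by 177 mm) begins 78 mm behind the grasp point.
Start: joints at [-5.907, 4.996, 78.535, -0, 96.463, -5.907], TCP at [0.55, -0, 0.217] pointing down, gripper open.
Joint ranges: [-177.83, 177.83], [-43.37, 116.18], [15.69, 146.23], [-61.86, 241.86], [9.47, 152.12], [-147.06, 147.06]. Speed limits (degrees/s): [159.86, 159.86, 180, 180, 180, 180].

INTERFACE

Orientations are given as a 3x3 rotation matrix whose columns are the frame's x, y, z axes.
In Python, from cell import readout, cams, arm gives the robot as it stands.
- The arm moves only by the shell command python3 -m creep 'ROWS'. ROWS is a JSON object of lists of equal length, an entry for each row: "dr": the turn, a rotation vector about the world's x, y, z in degrees, a list of three; "offset": the shift along the world's x, y, z in mm, a list of three; "jaw": the gripper's target within -1 to 1 (fully open at 1, half-way at 0, shut at -1). A call has 1 to 20 rows; each row shifts and turns the commanded pose from where the row before left it; what a row does not reach is not made up. A row lasts 1/8 s, in which the tool goes at most 62.5 mm and 10.7 degrees, less where a joint would pass 70% of its speed; a pose out of reach is approached as far as the arm can. A call is refused whole if a number of a shift passes 62.5 or a number of a turn 10.7, either way. A call with a gripper value outside its range is refused whole. The fingers move at their own pace and stop on an object; the grip force is fixed at half the most. Time passes only in rows, so rows that do not move let the fingers close. It gives the time, the measured TCP pose, the force and the opening at its end, in the units of the state.
- readout.read_state(): the state, without advancing time (a new reading comes with each control period).
- cams.read_camera(name): name is "scene" or "side" or "wrist"; returns a dict with "image" (384x512x3 uint8, blue, green, red), "K" (3x3 intrinsics, pixels), "position" and "rotation" of the camera in the world. Camera axes: x right, y down, z forward; pixel columns grow to the right and rows downward; lengths in m; the calibration is good to about 2 mm. The wrist camera is an equidistant fisheye: a pixel r from the principal point sees the ray r / f radians off the axis. A picture is of the moment at which its call begins. There is no depth.
- arm.hand_in(): hands the job in, once; it reports no verdict.
The state is a dict: "t": time; "qpos": joint angles; "qvel": joint speeds; "tau": joint torques, N m; "ee_pos": TCP position; "orientation": TCP orientation; "ft_force": force on the tool from outside, world axes, zero at the start; "torque": the same for the moment, N m; "finger_gap": opening from 0.0 (shut) to 1.0 (fully open).
Only numpy, scipy, OpenCV 4.12 (cv2) and the standard library are available. Lean on these libraries where they do the work, as an engineer would, in place of code of your own. Each camera call takes 0.05 s, during which the arm holds its last target.

TASK

Open the model holder so that the airliner can be set into it: take the black handle of its telescoping arm so that the lock button is squeezed in, draw the arm out to the 100 mm mark (the second long mark after zero on the inner tube, level with the front edge of the black collar), and keep it held there. A spring pulls the arm back, so finish while still holding the handle, with the arm standing still at the mark; leave the models, the paint pot and the screwdriver on the table where they are.

Things in the scene. Friction and masses are not known exactly. Their poses are not given: they have to be found in the camera images.
- grip (a point): Where to hold: middle of the black handle at the arm's free end, 72 mm above the table. Axes: y along the arm, the way it draws out; x across, to the lock button's side; z up. Grasp across x: 36 mm wide with the button in, 18 each side of this point (button out: 24 on its side). Handle 34 x 62 x 42 mm: top 18 mm above this point, underside 24 below, end 30 along +y. Sides clear down to the table.
- lock_face (a point): centre of the outer face of the lock button: a round steel button, 20 mm across, standing 8 mm proud of the handle's +x side, 2 mm when fully in. The other side of the handle is plain and ribbed. Same axes as the grip point.
- jaw_top (a point): middle of the top edge of the arm's jaw plate, the one tall thing beside the handle: 44 mm wide (x), 8 mm thick (y), 104 mm above the table, 36 mm from the grip point along -y. It moves with the handle; V-notched rubber pads stand on its -y side.
- lock (a joint): the lock button: 0 out, 0.006 m fully in; its spring takes 2 N at first, 4.1 N fully in. Until it is in by about 3.5 mm the arm is locked against drawing out (0.5 mm play); with it in, the arm slides freely both ways. Gripping the handle across x, centred on the grip point, with 15 N or more pushes it fully in and holds well. Let go, the arm springs back.
- jaw (a joint): how far the arm is drawn out (m): 0 home and locked (the start), 0.130 end stop, 0.100 the 100 mm mark. A spring pulls it back, 4 N at 0, 5.2 N at 0.100. It moves straight. The scale is on top of the 20 mm wide inner tube: a mark each 10 mm, long ones at 0, 50 and 100; the marks come out of the collar, and the one level with the collar's front edge is the reading.
- collar_edge (a point): top of the front edge of the black collar at the mouth of the outer tube, on the tube's centre line, 77 mm above the table; the scale is read here. Same axes as the grip point.
- holder: the fixed model holder: dark base plate 110 x 140 mm, pedestal, level aluminium outer tube 28 x 22 mm (axis 62 mm above the table) with a fixed padded jaw at its -y end, the telescoping arm coming out of its +y end. Origin on the table under the tube, 64 mm behind the collar's front edge; y the way the arm draws out, x to the lock button's side.
- airliner_mid (a point): bystander: silver four-engined model airliner, 235 mm long, 220 mm span, up to 75 mm high, on a white board 170 x 250 x 6 mm; the point is the centre of the board
- twin_mid (a point): bystander: small olive twin-engined model, 110 mm long, 130 mm span, up to 45 mm high, on a brown board 130 x 120 x 6 mm; the point is the centre of the board
- pot_mid (a point): bystander: small paint pot with a white lid, 34 mm across, 45 mm high; the point is its centre
- driver_grip (a point): bystander: screwdriver with a black handle, 150 mm long, lying on the table; the point is on its handle

How it is judged:
By the outcome, as a careful person would: the job done as asked, in the order asked, and still so for the second after the job is handed in, while the arm keeps its last pose, push and grip.
It also fails if it takes over 38 s, if anything falls off the work surface, if the arm or the gripper's body presses on something with over 40 N, if the wrist force passes 120 N, or if a joint passes its speed limit or range.

## Working session

There is one attempt and no reset: what is moved stays moved. The work goes in short steps, Python scripts to look and compute and a shell command to move; the robot and the scene stay as the last step left them, time stands still between calls to the robot, and variables do not carry over. Pictures are saved under pics/ and viewed, and the job is handed in when it is done.

```bash
ls; mkdir -p pics
python3 - <<'E'
from cell import readout,cams
import cv2,pickle
s=readout.read_state();print(s)
d={}
for n in ["scene","side","wrist"]:
    c=cams.read_camera(n);d[n]=c
    cv2.imwrite(f"pics/{n}0.png",c["image"])
    print(n,c["K"],c["position"],c["rotation"])
pickle.dump(d,open("c0.pkl","wb"))
E
```

```text
pics
{'t': 0.0, 'qpos': array([-5.90627815e+00,  5.03882583e+00,  7.86228308e+01,  3.05697845e-04,
        9.64617276e+01, -5.90900315e+00]), 'qvel': array([ 0.03912477, -0.00378109,  0.02866707,  0.05832298,  0.05449025,
       -0.03019265]), 'tau': array([ 1.28542815e-03, -3.40182602e+01, -3.02423716e+01,  7.18220207e-02,
        3.29729996e-02, -1.13141955e-04]), 'ee_pos': array([5.49489716e-01, 5.87800153e-05, 2.15323787e-01]), 'orientation': array([[-4.79119665e-05,  9.99997706e-01, -2.14148286e-03],
       [ 9.99999973e-01,  4.83979095e-05,  2.26867719e-04],
       [ 2.26970841e-04, -2.14147193e-03, -9.99997681e-01]]), 'ft_force': array([0.58240781, 0.36203169, 0.57122114]), 'torque': array([ 0.03044204, -0.01971392,  0.0058343 ]), 'finger_gap': 1.0008864364912606}
scene [[376.7348308    0.         257.14932647]
 [  0.         376.7348308  194.31041104]
 [  0.           0.           1.        ]] [1.02256487 0.12229183 0.74575323] [[-0.22824011  0.779156   -0.58379995]
 [ 0.9735814   0.17848748 -0.14241306]
 [-0.00676101 -0.60088114 -0.79930979]]
side [[381.20184772   0.         259.43344578]
 [  0.         381.20184772 190.37663462]
 [  0.           0.           1.        ]] [ 0.42199767 -0.90400266  0.61602524] [[ 0.98640667 -0.08917122  0.13802308]
 [-0.16403634 -0.48480403  0.85910252]
 [-0.00969307 -0.87006526 -0.49284125]]
wrist [[297.31863964   0.         253.76435699]
 [  0.         297.31863964 189.5801726 ]
 [  0.           0.           1.        ]] [0.54907439 0.06653458 0.38440661] [[ 9.99997116e-01  5.05269988e-04 -2.34779083e-03]
 [-4.88277020e-05 -9.73136988e-01 -2.30226845e-01]
 [-2.40104882e-03  2.30226296e-01 -9.73134157e-01]]
```

View pics/scene0.png

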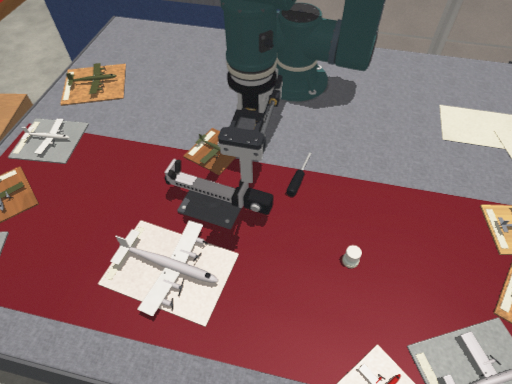

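View pics/side0.png

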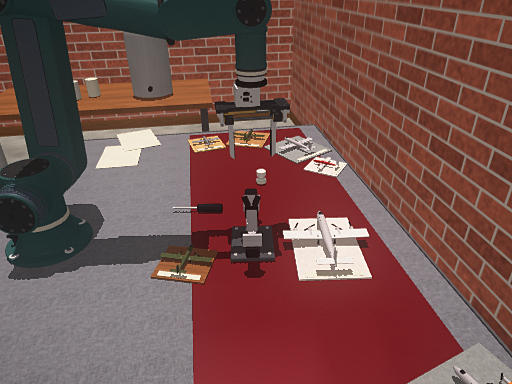

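View pics/wrist0.png

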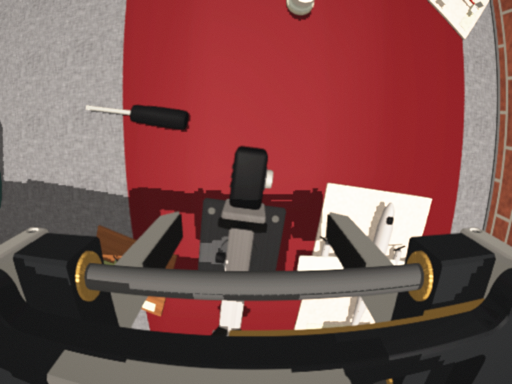

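Run:
```python
import cv2,pickle
d=pickle.load(open("c0.pkl","rb"))
w=d["wrist"]["image"][130:340,180:320];cv2.imwrite("pics/wz.png",cv2.resize(w,None,fx=2.8*1,fy=2.8,interpolation=cv2.INTER_CUBIC))
w=d["scene"]["image"][150:240,155:285];cv2.imwrite("pics/sz.png",cv2.resize(w,None,fx=6,fy=6,interpolation=cv2.INTER_CUBIC))
w=d["side"]["image"][180:270,200:300];cv2.imwrite("pics/dz.png",cv2.resize(w,None,fx=6,fy=6,interpolation=cv2.INTER_CUBIC))
```

```text
(no output)
```

View pics/wz.png

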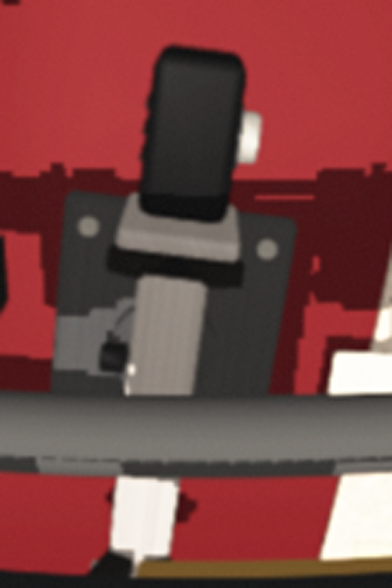

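View pics/sz.png

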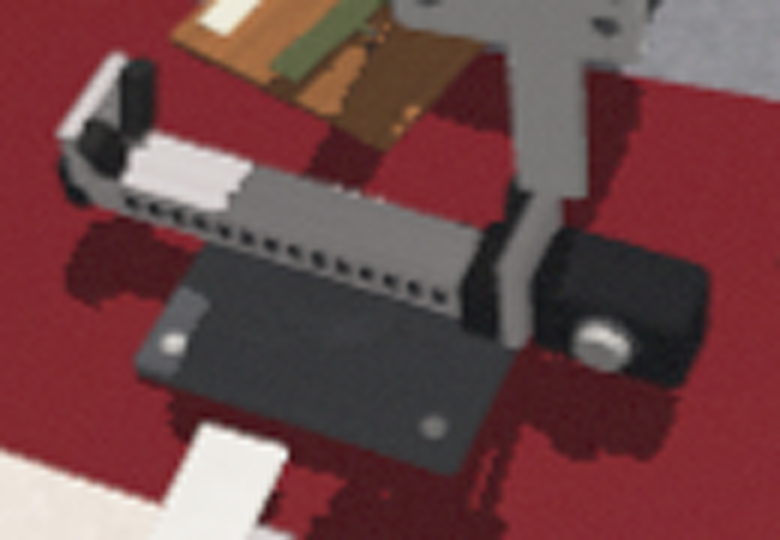

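View pics/dz.png

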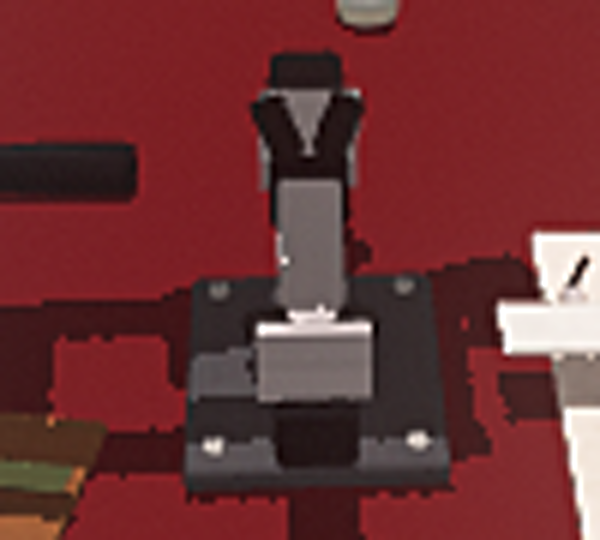

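```bash
cat > fit.py <<'E'
import numpy as np,pickle
from scipy.optimize import least_squares
def proj(c,n,P):
    p=c["rotation"].T@(np.asarray(P)-c["position"]);K=c["K"]
    if n=="wrist":
        th=np.arctan2(np.hypot(p[0],p[1]),p[2]);r=th/np.hypot(p[0],p[1])
        return np.array([K[0,0]*r*p[0]+K[0,2],K[1,1]*r*p[1]+K[1,2]])
    return np.array([K[0,0]*p[0]/p[2]+K[0,2],K[1,1]*p[1]/p[2]+K[1,2]])
E
python3 - <<'E'
from fit import *
d=pickle.load(open("c0.pkl","rb"))
W=lambda u,v:(180+u/2.8,130+v/2.8);S=lambda u,v:(155+u/6,150+v/6);D=lambda u,v:(200+u/6,180+v/6)
obs=[("wrist",(-17,30,90),W(158,46)),("wrist",(17,30,90),W(246,57)),("wrist",(17,-32,90),W(231,207)),("wrist",(-17,-32,90),W(143,193)),
("wrist",(24,0,72),W(260,138)),("wrist",(-22,-36,104),W(109,248)),("wrist",(22,-36,104),W(243,265)),
("scene",(-17,30,90),S(710,264)),("scene",(24,0,72),S(604,343)),("scene",(22,-36,104),S(517,250)),
("side",(-22,-40,104),D(252,92)),("side",(22,-40,104),D(362,92)),("side",(-17,30,90),D(271,52)),("side",(17,30,90),D(343,52))]
def f(p,full=False):
    c,s=np.cos(p[2]),np.sin(p[2]);r=[]
    for n,m,o in obs:
        P=[p[0]+(c*m[0]-s*m[1])/1e3,p[1]+(s*m[0]+c*m[1])/1e3,m[2]/1e3]
        r.append(proj(d[n],n,P)-o)
    return np.array(r) if full else np.ravel(r)
r=least_squares(f,[.53,.03,0],x_scale=[.01,.01,.1],loss="soft_l1");print(r.x[:2],np.degrees(r.x[2]))
print(np.c_[f(r.x,True)].round(1))
E
```

```text
[0.54411368 0.00858526] -7.316756014404465
[[-0.1  0.3]
 [ 2.4  0.7]
 [-0.5  6.5]
 [-1.6  7.4]
 [-0.8 -1.4]
 [ 4.  -5. ]
 [-0.  -5.6]
 [ 0.8 -1.3]
 [-1.   0.8]
 [-2.1  2.2]
 [ 0.7 -0.3]
 [-1.2 -0.7]
 [-0.6 -1.8]
 [-0.6 -2.1]]
```

Run:
```python
from fit import *
d=pickle.load(open("c0.pkl","rb"))
W=lambda u,v:(180+u/2.8,130+v/2.8);S=lambda u,v:(155+u/6,150+v/6);D=lambda u,v:(200+u/6,180+v/6)
obs=[("wrist",(-17,30,90),W(158,46)),("wrist",(17,30,90),W(246,57)),("wrist",(17,-32,90),W(228,222)),("wrist",(-17,-32,90),W(140,210)),
("wrist",(24,0,72),W(260,138)),("wrist",(-22,-40,104),W(109,248)),("wrist",(22,-40,104),W(243,265)),
("scene",(-17,30,90),S(710,264)),("scene",(24,0,72),S(604,343)),("scene",(22,-36,104),S(517,250)),
("side",(-22,-40,104),D(252,92)),("side",(22,-40,104),D(362,92)),("side",(-17,30,90),D(271,52)),("side",(17,30,90),D(343,52))]
def f(p,full=False,o2=obs):
    c,s=np.cos(p[2]),np.sin(p[2]);r=[]
    for n,m,o in o2:
        P=[p[0]+(c*m[0]-s*m[1])/1e3,p[1]+(s*m[0]+c*m[1])/1e3,m[2]/1e3]
        r.append(proj(d[n],n,P)-o)
    return np.array(r) if full else np.ravel(r)
for o2 in [obs,obs[:7],obs[7:]]:
    r=least_squares(f,[.53,.03,0],x_scale=[.01,.01,.1],loss="soft_l1",kwargs=dict(o2=o2));print(r.x[:2],np.degrees(r.x[2]))
    print(np.c_[f(r.x,True,o2)].round(1).tolist())
p=r.x
# baseplate directions from side & wrist (z~8mm)
def ray(n,uv,z):
    c=d[n];K=c["K"];x=(uv[0]-K[0,2])/K[0,0];y=(uv[1]-K[1,2])/K[1,1]
    if n=="wrist":
        r=np.hypot(x,y);v=np.array([np.sin(r)*x/r,np.sin(r)*y/r,np.cos(r)])
    else: v=np.array([x,y,1])
    v=c["rotation"]@v;return (c["position"]+v*(z-c["position"][2])/v[2])*1e3
for z in (.006,.012):
    A=[ray("wrist",W(*q),z) for q in ((68,192),(297,217))]
    e=A[1]-A[0];print("plate front",A[0].round(0),A[1].round(0),np.linalg.norm(e),np.degrees(np.arctan2(e[1],e[0])))
    A=[ray("side",D(*q),z) for q in ((187,468),(452,463),(432,277),(194,280))]
    for a,b in ((0,1),(1,2),(2,3),(3,0)):
        e=A[b]-A[a];print(A[a].round(0),np.linalg.norm(e).round(1),np.degrees(np.arctan2(e[1],e[0])))
```

```text
[0.5439376  0.00854892] -7.579703881383897
[[-0.1, 0.3], [2.4, 0.9], [0.3, 1.2], [-0.9, 1.3], [-1.0, -1.3], [3.2, -1.3], [-1.0, -1.8], [0.8, -1.3], [-1.0, 0.7], [-2.1, 2.1], [0.5, -0.3], [-1.3, -0.7], [-0.6, -1.8], [-0.6, -2.1]]
[0.54387598 0.00861592] -7.243008036418192
[[-0.4, 0.3], [2.2, 0.7], [0.4, 1.1], [-0.8, 1.4], [-1.0, -1.5], [3.4, -1.2], [-0.8, -1.9]]
[0.54389124 0.00803614] -9.900167118984799
[[0.6, -0.9], [-1.7, 0.5], [-2.4, 1.4], [-0.1, -0.4], [-1.9, -0.4], [-0.1, -1.8], [-0.2, -1.9]]
plate front [482. -35.   6.] [591. -48.   6.] 109.59785412484774 -6.392629652185179
[ 468. -163.    6.] 109.4 -8.441894680534627
[ 577. -179.    6.] 133.9 82.45206755916095
[594. -46.   6.] 110.4 171.01880572391417
[485. -29.   6.] 134.9 -97.12540984819049
plate front [483. -34.  12.] [591. -46.  12.] 107.8600749560722 -6.392629652185181
[ 468. -170.   12.] 108.3 -8.441894680534674
[ 575. -186.   12.] 132.5 82.45206755916094
[592. -55.  12.] 109.3 171.0188057239141
[484. -38.  12.] 133.6 -97.1254098481905
```

```bash
python3 -m creep '{"dr":[[0,0,-4],[0,0,-3.8],[0,0,0],[0,0,0]],"offset":[[-3,4,-25],[-2.5,4.5,-30],[0,0,-25],[0,0,0]],"jaw":[1,1,1,1]}'
python3 - <<'E'
from cell import readout,cams
import cv2,pickle
s=readout.read_state();print(s["ee_pos"],s["orientation"][:,1],s["ft_force"])
d={n:cams.read_camera(n) for n in ["scene","side","wrist"]}
pickle.dump(d,open("c1.pkl","wb"))
a=cv2.resize(d["wrist"]["image"][60:384,130:390],None,fx=1.8,fy=1.8,interpolation=cv2.INTER_CUBIC);cv2.imwrite("pics/w1.png",a)
a=cv2.resize(d["scene"]["image"][100:240,155:315],None,fx=4,fy=4,interpolation=cv2.INTER_CUBIC);cv2.imwrite("pics/s1.png",a)
E
```

```text
t: 0.65
ee_pos: [0.5426, 0.0087, 0.1337]
orientation: [[0.136, 0.991, -0.006], [0.991, -0.136, 0.001], [-0.0, -0.006, -1.0]]
ft_force: [0.1, -0.2, 0.4]
finger_gap: 0.999
[0.54258313 0.00869881 0.13365611] [ 0.99074825 -0.13557782 -0.00604632] [ 0.10237049 -0.21809222  0.4273462 ]
```

View pics/w1.png

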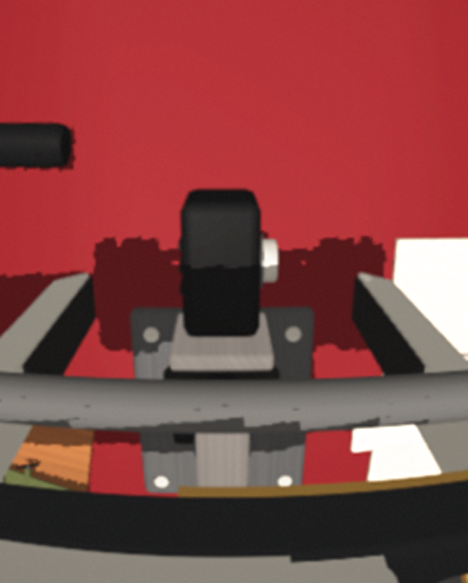

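View pics/s1.png

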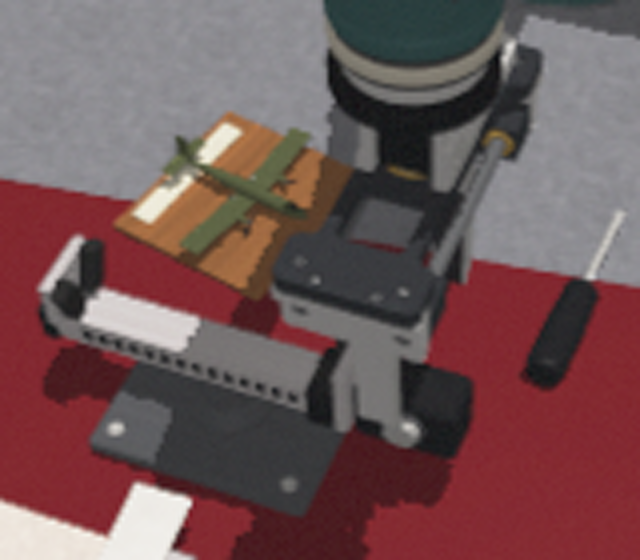

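Run:
```python
from fit import *
d=pickle.load(open("c1.pkl","rb"))
W=lambda u,v:(130+u/1.8,60+v/1.8)
obs=[((-17,30,90),W(182,191)),((17,30,90),W(259,191)),((17,-32,90),W(259,334)),((-17,-32,90),W(182,333)),((24,0,72),W(278,260)),((-22,-40,104),W(165,369)),((22,-40,104),W(277,371))]
def f(p,full=False):
    c,s=np.cos(p[2]),np.sin(p[2]);r=[]
    for m,o in obs:
        P=[p[0]+(c*m[0]-s*m[1])/1e3,p[1]+(s*m[0]+c*m[1])/1e3,m[2]/1e3]
        r.append(proj(d["wrist"],"wrist",P)-o)
    return np.array(r) if full else np.ravel(r)
r=least_squares(f,[.54,.01,0],x_scale=[.01,.01,.1],loss="soft_l1");print(r.x[:2],np.degrees(r.x[2]));print(f(r.x,True).round(1).tolist())
```

```text
[0.54366053 0.01018574] -8.72478151793358
[[-0.3, 1.6], [3.1, 2.3], [0.2, 0.5], [0.1, 0.4], [-1.9, -3.2], [1.8, -2.8], [-2.6, -3.1]]
```

```bash
python3 -m creep '{"dr":[[0,0,-0.4],[0,0,0],[0,0,0],[0,0,0]],"offset":[[1,0.5,-25],[0,0,-25],[0,0,-19.5],[0,0,0]],"jaw":[1,1,1,1]}';python3 -m creep '{"dr":[[0,0,0],[0,0,0],[0,0,0],[0,0,0]],"offset":[[0,0,0],[0,0,0],[0,0,0],[0,0,0]],"jaw":[-1,-1,-1,-1]}'
```

```text
t: 1.3
ee_pos: [0.5452, 0.009, 0.0668]
orientation: [[0.143, 0.99, -0.001], [0.99, -0.143, 0.0], [-0.0, -0.001, -1.0]]
ft_force: [-0.6, -0.2, 0.3]
finger_gap: 0.997
t: 1.8
ee_pos: [0.5457, 0.009, 0.0674]
orientation: [[0.143, 0.99, 0.001], [0.99, -0.143, -0.0], [0.0, 0.001, -1.0]]
ft_force: [-0.3, 0.9, -0.2]
finger_gap: 0.612
```

```bash
python3 -m creep '{"dr":[[0,0,0],[0,0,0],[0,0,0],[0,0,0]],"offset":[[0,0,0],[0,0,0],[0,0,0],[0,0,0]],"jaw":[-1,-1,-1,-1]}'
python3 - <<'E'
from cell import readout,cams
import cv2,pickle
s=readout.read_state();print(s["ee_pos"],s["finger_gap"]*94,s["ft_force"])
d={n:cams.read_camera(n) for n in ["scene","side","wrist"]}
pickle.dump(d,open("c2.pkl","wb"))
a=cv2.resize(d["wrist"]["image"][60:384,130:390],None,fx=1.8,fy=1.8,interpolation=cv2.INTER_CUBIC);cv2.imwrite("pics/w2.png",a)
a=cv2.resize(d["scene"]["image"][100:240,155:315],None,fx=4,fy=4,interpolation=cv2.INTER_CUBIC);cv2.imwrite("pics/s2.png",a)
E
```

```text
t: 2.3
ee_pos: [0.5445, 0.0091, 0.067]
orientation: [[0.142, 0.99, -0.002], [0.99, -0.142, 0.0], [-0.0, -0.002, -1.0]]
ft_force: [-5.2, -0.2, 3.1]
finger_gap: 0.377
[0.54449478 0.00910288 0.06698289] 35.41394653247853 [-5.18537362 -0.2462472   3.0940319 ]
```

View pics/w2.png

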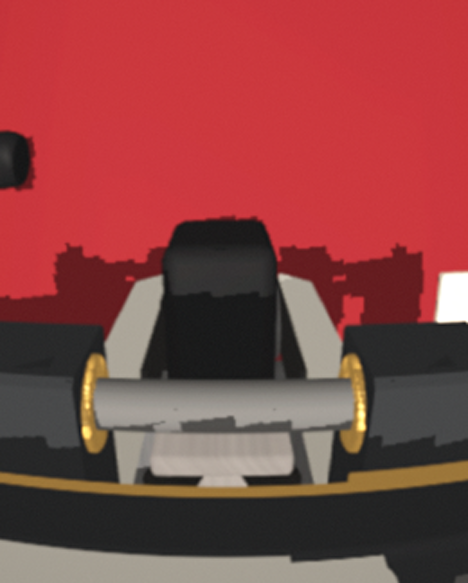

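View pics/s2.png

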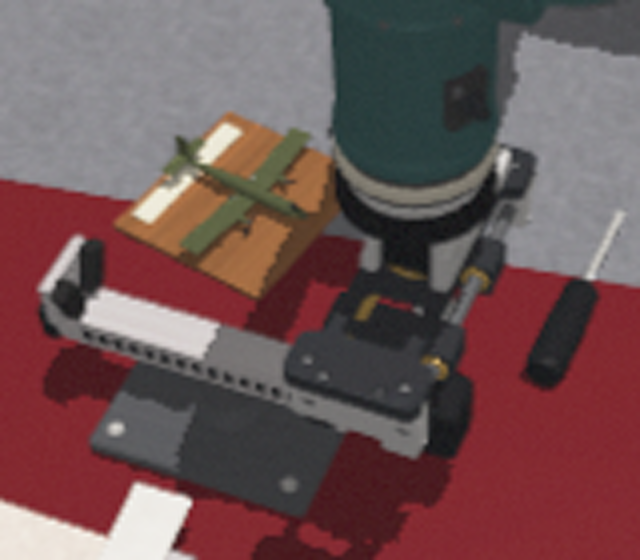

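```bash
python3 -m creep '{"dr":[[0,0,0],[0,0,0]],"offset":[[-0.8,0,0],[0,0,0]],"jaw":[-1,-1]}'
```

```text
t: 2.7
ee_pos: [0.5444, 0.0091, 0.067]
orientation: [[0.142, 0.99, -0.0], [0.99, -0.142, 0.0], [0.0, -0.0, -1.0]]
ft_force: [-2.6, 0.5, 3.0]
finger_gap: 0.377
```

```bash
python3 -m creep '{"dr":[[0,0,0],[0,0,0],[0,0,0],[0,0,0],[0,0,0],[0,0,0]],"offset":[[0.3,2,0],[0.5,4,0],[0.8,6,0],[0.8,6,0],[0.3,2,0],[0,0,0]],"jaw":[-1,-1,-1,-1,-1,-1]}'
```

```text
t: 3.45
ee_pos: [0.547, 0.0279, 0.067]
orientation: [[0.143, 0.99, -0.001], [0.99, -0.143, -0.003], [-0.003, -0.001, -1.0]]
ft_force: [-4.3, -1.3, 3.7]
finger_gap: 0.376
```

```bash
cat > shot.py <<'E'
import sys,cv2,pickle
from cell import readout,cams
k=sys.argv[1]
s=readout.read_state();print(s["t"],s["ee_pos"],s["finger_gap"]*94,s["ft_force"],abs(s["qvel"]).max())
d={n:cams.read_camera(n) for n in ["scene","side","wrist"]}
pickle.dump(d,open(f"c{k}.pkl","wb"))
cv2.imwrite(f"pics/w{k}.png",cv2.resize(d["wrist"]["image"][170:384,130:390],None,fx=2.5,fy=2.5,interpolation=cv2.INTER_CUBIC))
cv2.imwrite(f"pics/s{k}.png",cv2.resize(d["scene"]["image"][110:230,155:315],None,fx=4.8,fy=4.8,interpolation=cv2.INTER_CUBIC))
cv2.imwrite(f"pics/d{k}.png",cv2.resize(d["side"]["image"][140:270,190:310],None,fx=4.5,fy=4.5,interpolation=cv2.INTER_CUBIC))
E
python3 shot.py 3
```

```text
3.45 [0.54696547 0.02787002 0.06699904] 35.31700029221554 [-4.30925959 -1.3051616   3.6659034 ] 0.12951276091795816
```

View pics/s3.png

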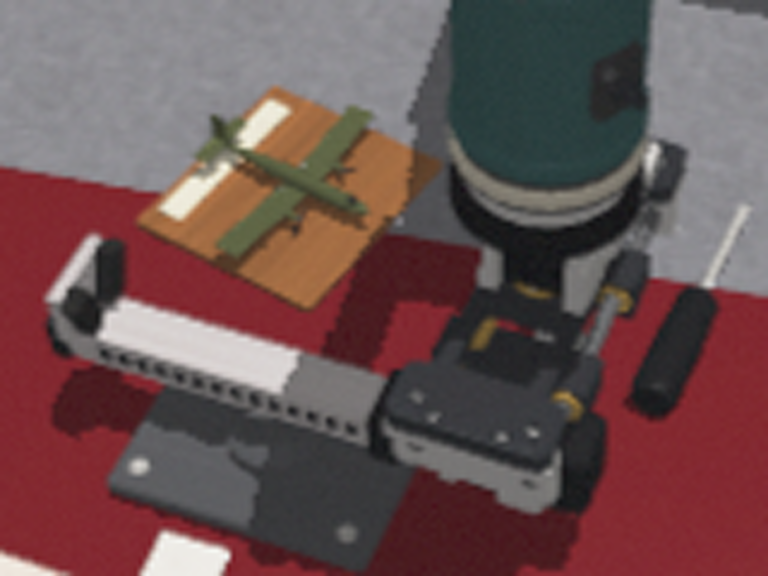

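View pics/w3.png

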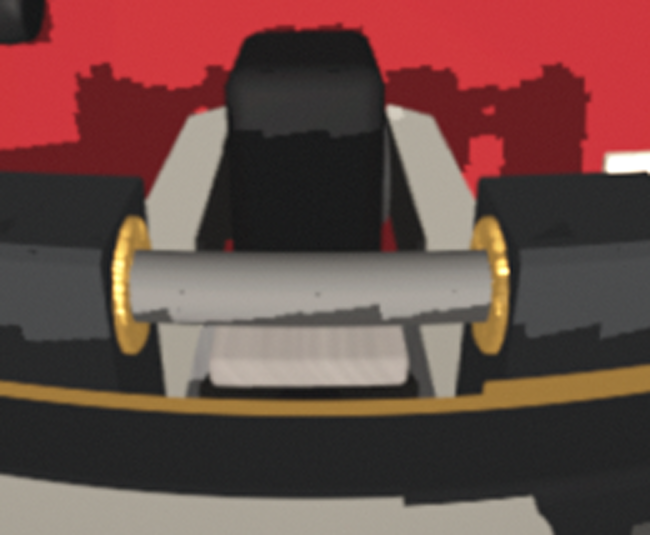

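View pics/d3.png

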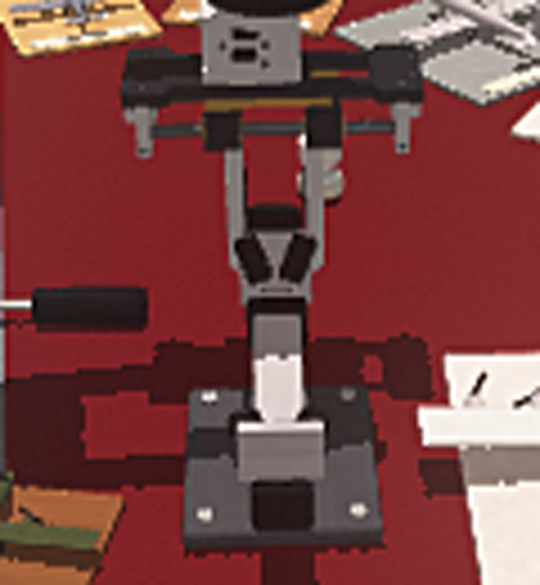

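```bash
python3 -m creep '{"dr":[[0,0,0],[0,0,0],[0,0,0],[0,0,0],[0,0,0],[0,0,0],[0,0,0],[0,0,0],[0,0,0],[0,0,0],[0,0,0]],"offset":[[0.4,3,0],[0.8,6,0],[1.2,9,0],[1.3,10,0],[1.3,10,0],[1.3,10,0],[1.2,9,0],[0.8,6,0],[0.4,3,0],[0,0,0],[0,0,0]],"jaw":[-1,-1,-1,-1,-1,-1,-1,-1,-1,-1,-1]}'; python3 shot.py 4
```

```text
t: 4.97
ee_pos: [0.5556, 0.0937, 0.067]
orientation: [[0.143, 0.99, -0.001], [0.99, -0.143, -0.003], [-0.003, -0.001, -1.0]]
ft_force: [-3.8, -4.4, 4.2]
finger_gap: 0.376
4.975 [0.55563717 0.09365153 0.06701713] 35.38490955141841 [-3.75629145 -4.43850546  4.23150238] 0.12901887042856988
```

View pics/s4.png

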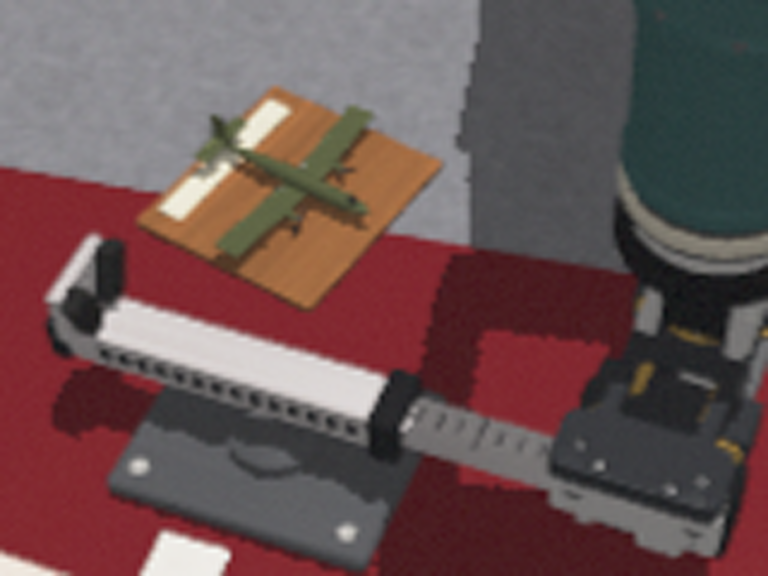

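View pics/w4.png

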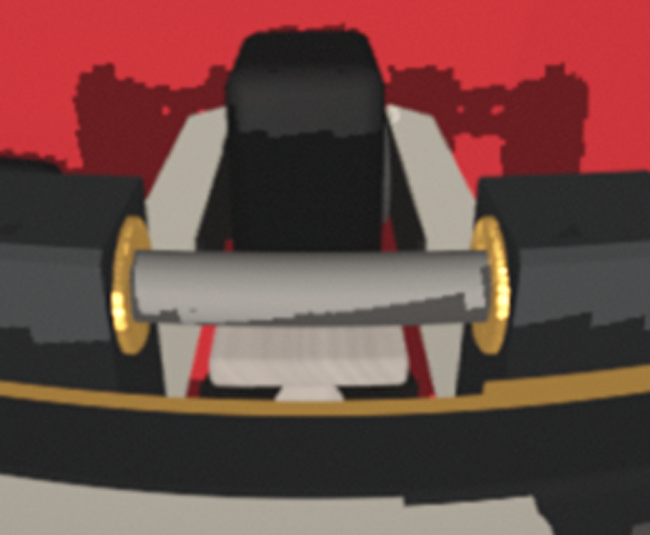

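View pics/d4.png

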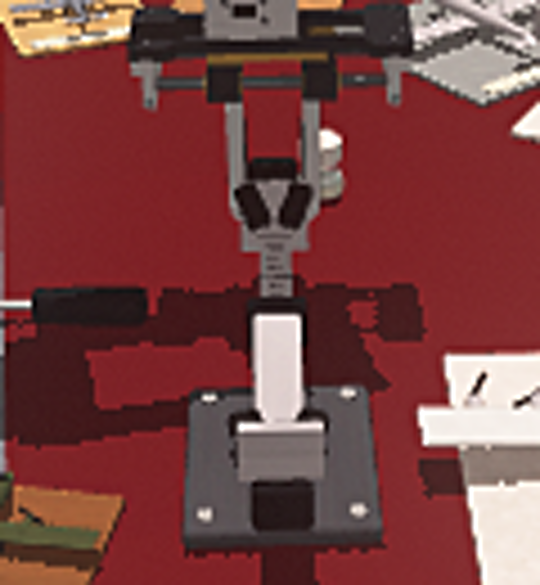

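```bash
python3 -m creep '{"dr":[[0,0,0],[0,0,0],[0,0,0],[0,0,0],[0,0,0],[0,0,0]],"offset":[[0.4,3,0],[0.7,5,0],[0.6,4.5,0],[0.3,2,0],[0,0,0],[0,0,0]],"jaw":[-1,-1,-1,-1,-1,-1]}'; python3 shot.py 5
python3 - <<'E'
import pickle,cv2
d=pickle.load(open("c5.pkl","rb"))
a=cv2.resize(d["scene"]["image"][183:213,230:275],None,fx=17,fy=17,interpolation=cv2.INTER_CUBIC);cv2.imwrite("pics/sc5.png",a)
a=cv2.resize(d["side"]["image"][185:215,235:268],None,fx=18,fy=18,interpolation=cv2.INTER_CUBIC);cv2.imwrite("pics/sd5.png",a)
E
```

```text
t: 5.88
ee_pos: [0.5575, 0.1081, 0.067]
orientation: [[0.143, 0.99, -0.002], [0.99, -0.143, -0.003], [-0.003, -0.001, -1.0]]
ft_force: [-5.1, -5.1, 3.8]
finger_gap: 0.384
5.875 [0.55752799 0.10809533 0.06697626] 36.07411837068597 [-5.08012179 -5.10513524  3.75842729] 0.08701996870593029
```

View pics/sc5.png

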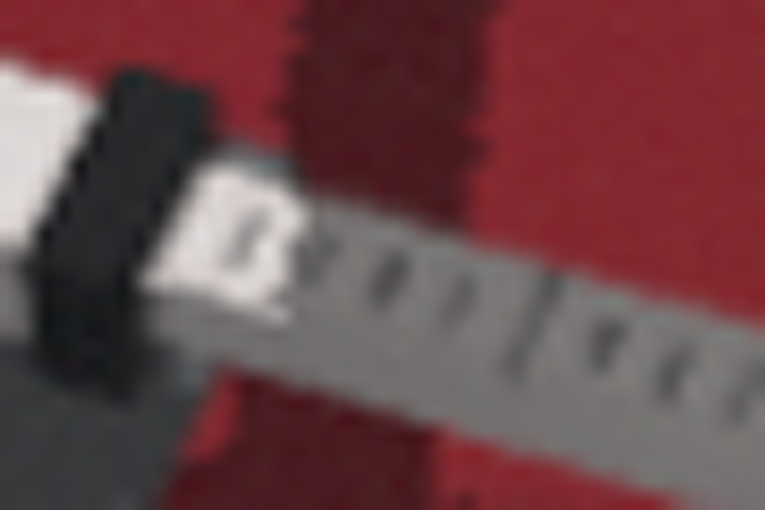

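View pics/sd5.png

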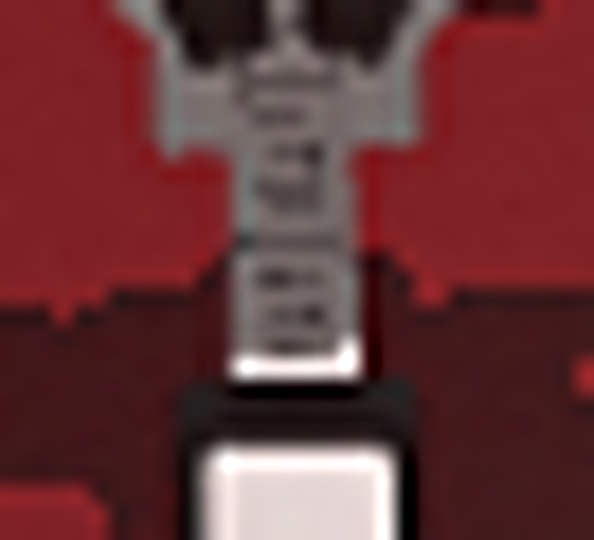

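Run:
```python
from fit import *
import cv2
D={k:pickle.load(open(f"c{k}.pkl","rb")) for k in (2,3,4,5)}
# slip: handle far edge + plate in wrist view
g={k:cv2.cvtColor(D[k]["wrist"]["image"],cv2.COLOR_BGR2HSV)[:,:,1].astype(np.float32) for k in D}
for k in (3,4,5):
    for nm,(r0,r1,c0,c1) in {"farend":(176,192,236,274),"jawplate":(305,328,216,292)}.items():
        T=np.float32(cv2.cvtColor(D[k]["wrist"]["image"],cv2.COLOR_BGR2GRAY)) if 0 else g[k]
        print(k,nm,cv2.phaseCorrelate(g[2][r0-4:r1+4,c0:c1].copy(),T[r0-4:r1+4,c0:c1].copy()))
# far edge subpixel: column mean gradient of saturation
for k in D:
    p=g[k][170:200,240:270].mean(1);q=D[k]["wrist"]["image"].astype(float)[170:200,240:270,2].mean(1)
    t=(q.max()+q.min())/2;i=np.argmax(q<t);print(k,170+i-1+(q[i-1]-t)/(q[i-1]-q[i]))
# px per mm along y at far edge
c=D[2]["wrist"];y=np.array([.137,.99,0])
P=np.array([.5444,.0091,.09])+.03*y
print("px/mm",proj(c,"wrist",P+.001*y)-proj(c,"wrist",P))
# scene profile along tube top centre
yaw=np.radians(-8.0)
im=cv2.cvtColor(D[5]["scene"]["image"],cv2.COLOR_BGR2GRAY).astype(np.float32)
ey=np.array([np.sin(-yaw),np.cos(yaw),0]);ex=np.array([np.cos(yaw),np.sin(yaw),0])
g0=np.array([.5444,.0091,0])
for z in (.072,.074):
  print("z",z)
  for n in ("scene","side"):
    im=cv2.cvtColor(D[5][n]["image"],cv2.COLOR_BGR2GRAY).astype(np.float32)
    ys=np.arange(-48,40,1.)
    pr=[]
    for s in ys:
        v=[]
        for a in (-3,-1.5,0,1.5,3):
            q=proj(D[5][n],n,g0+ey*s/1e3+ex*a/1e3+[0,0,z])
            v.append(cv2.remap(im,np.float32([[q[0]]]),np.float32([[q[1]]]),cv2.INTER_CUBIC)[0,0])
        pr.append(np.mean(v))
    print(n," ".join(f"{int(s)}:{p:.0f}" for s,p in zip(ys,pr)))
```

```text
3 farend ((-0.17076189675979947, -0.0034919379976887654), 1.0269844728211561)
3 jawplate ((-0.04977007770735753, -0.33353732478832043), 1.0052715204656124)
4 farend ((0.04764960510383176, -0.11291906859454492), 1.0024109741051992)
4 jawplate ((-0.05037972519962608, -0.06066964648262996), 1.007537231594324)
5 farend ((-0.28236129836638924, -0.12468431417497783), 0.9163888579855363)
5 jawplate ((-0.08084571492885573, -0.12123767789745798), 0.9775866292417049)
2 181.27880939377388
3 181.02568167406469
4 181.15560916767188
5 181.0552503052503
px/mm [-0.00874044 -1.91947363]
z 0.072
scene -48:38 -47:34 -46:41 -45:68 -44:109 -43:153 -42:186 -41:208 -40:215 -39:213 -38:211 -37:206 -36:196 -35:182 -34:172 -33:177 -32:195 -31:207 -30:207 -29:188 -28:158 -27:125 -26:107 -25:104 -24:103 -23:103 -22:108 -21:115 -20:119 -19:119 -18:118 -17:114 -16:106 -15:96 -14:90 -13:95 -12:107 -11:117 -10:120 -9:119 -8:117 -7:115 -6:110 -5:105 -4:103 -3:108 -2:115 -1:119 0:120 1:119 2:119 3:116 4:109 5:99 6:92 7:94 8:106 9:117 10:121 11:120 12:118 13:114 14:106 15:97 16:93 17:97 18:108 19:118 20:122 21:121 22:
[... 1257 characters left out ...]
15 25:110 26:107 27:107 28:112 29:118 30:121 31:121 32:120 33:118 34:114 35:109 36:106 37:110 38:118 39:122
side -48:43 -47:98 -46:157 -45:210 -44:243 -43:247 -42:223 -41:182 -40:136 -39:98 -38:77 -37:73 -36:80 -35:91 -34:99 -33:99 -32:93 -31:85 -30:77 -29:72 -28:70 -27:75 -26:84 -25:95 -24:103 -23:108 -22:107 -21:100 -20:90 -19:81 -18:74 -17:73 -16:79 -15:88 -14:97 -13:106 -12:109 -11:108 -10:101 -9:94 -8:87 -7:82 -6:82 -5:88 -4:95 -3:102 -2:108 -1:110 0:108 1:103 2:97 3:91 4:84 5:80 6:77 7:75 8:74 9:75 10:77 11:81 12:87 13:93 14:99 15:103 16:103 17:98 18:91 19:83 20:76 21:72 22:74 23:79 24:87 25:97 26:104 27:109 28:109 29:106 30:100 31:94 32:89 33:88 34:90 35:94 36:100 37:106 38:109 39:110
```

```bash
python3 -m creep '{"dr":[[0,0,0],[0,0,0],[0,0,0],[0,0,0],[0,0,0],[0,0,0]],"offset":[[0.2,0,0],[0,0,0],[0,0,0],[0,0,0],[0,0,0],[0,0,0]],"jaw":[-1,-1,-1,-1,-1,-1]}'
python3 - <<'E'
from cell import cams
import cv2
cv2.imwrite("pics/fin.png",cams.read_camera("scene")["image"])
E
```

```text
t: 6.78
ee_pos: [0.5575, 0.1081, 0.067]
orientation: [[0.143, 0.99, -0.002], [0.99, -0.143, -0.003], [-0.003, -0.002, -1.0]]
ft_force: [-5.1, -4.1, 4.4]
finger_gap: 0.382
```

View pics/fin.png

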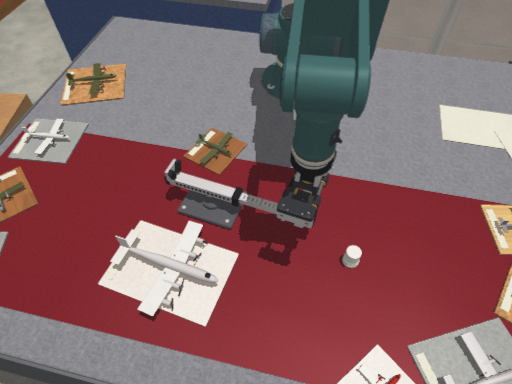

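```bash
python3 -c "
from cell import arm
print(arm.hand_in())"
```

```text
the job is handed in; nothing more can be done
None
```

I gripped the handle across the lock button, drew the arm out to the 100 mm mark and handed the job in at about 6.8 s, still holding it.

- **Lock button:** the finger opening read about 35–36 mm, against 36 mm for the button fully in. The arm slid freely as it was drawn out.
- **Travel:** the tool moved 99.9 mm along the arm. The wrist pictures showed less than 0.2 mm of slip between the fingers and the handle.
- **Scale reading:** the marks at 90, 80 and so on put the 100 mm mark within about 0.5 mm of the collar's front edge. The mark itself blends into the black collar, so I worked out its position from the other marks and did not see it directly.
- **Standing still:** the pose was unchanged over the last 0.9 s, with about 4–5 N of pull from the spring.
- **Off nominal:** the grip sits about 3 mm above the given grip point, and a steady sideways load of about 5 N remains. A small correction of that load had no effect.
- **Other objects:** the models and the paint pot look unmoved in the last picture. The gripper hides the screwdriver in that view. The fingertips stayed above 55 mm, and the screwdriver lies flat on the table well to one side.

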